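Clear the mug off the stamping block and line up the stamp over the card

TASK

Somebody left the mug on the card on the stamping block: lift it off and stand it upright on the free table just to the right of the block (the robot's right), and let go of it. Then take the largest of the three wooden stamps on the board at the left, carry it over the rack of ink bottles and hold it level about one centimetre above the printed square on the card, centred on the square and with its sides in line with it, ready to press but never touching the card or the block. Finish while still holding the stamp there, and leave everything else as it stands.

Things in the scene. Friction and masses are not known exactly. Their poses are not given: they have to be found in the camera images.
- stamping_block: fixed stamping block: plywood base 112 (its x) x 124 (its y) x 20 mm with a white 78 x 78 x 1.5 mm card lying centred on top, in two small L-shaped metal corner stops (top 24 mm above the table) at its +x corners. Origin: centre of the underside, on the table; z up. It stands turned by up to 0.5 rad either way
- print_square (a point): centre of the printed dark square outline (34 x 34 mm, sides along the block's x and y) on the card, at the card's upper face 21.5 mm above the table; the mug hides it at the start
- mug: plain white mug, 0.2 to 0.4 kg, standing on the card: cup 76 mm across and 80 mm high, with one loop handle on its -y side. Origin on the underside, 15 mm from the cup's axis towards the handle; z up. The handle lies in the mug's y-z plane, is 10 mm thick along x, reaches y = -53 mm; its top is 72 mm up
- mug_centre (a point): point on the cup's axis at its underside
- mug_handle (a point): point in the upper part of the handle's loop, 62 mm above the mug's underside, 56 mm out from the cup's axis: a place for the middle of the finger pads when pinching the handle from above across the mug's x
- large_stamp: the largest wooden rubber stamp: square foot 30 x 30 x 20 mm with the rubber face down, round turned handle up to 16 mm thick from 20 to 53 mm height. Origin: centre of the underside (the rubber face), z up, x and y along the sides of the foot. It stands on the stamp board, its underside 18 mm above the table; the three stamps change places
- medium_stamp: like the large stamp but with a 22 x 22 mm foot; bystander
- small_stamp: like the large stamp but with an 18 x 18 mm foot; bystander
- stamp_board: fixed low wooden board on feet, 180 x 180 mm, its top 18 mm above the table, left of the ink rack; the three stamps stand on it about 9 cm apart. Origin: centre, at table height
- ink_rack: fixed low wooden open rack 190 (its x) x 62 (its y) x 28 mm with 5 mm floor and three bays, holding three ink bottles; it lies between the stamps and the block with its long side pointing away from the robot. Origin: centre of the underside. It stands on the dark desk mat, which is 2.5 mm thick
- ink_bottle_1: ink bottle with screw cap, 44 mm across, 62 mm high, in the rack's bay nearest the robot, its top 70 mm above the table; origin: centre of the underside
- ink_bottle_2: like ink_bottle_1, in the middle bay
- ink_bottle_3: like ink_bottle_1, in the bay farthest from the robot
- ink_pad: stamp pad with lid, 77 x 54 x 16 mm, behind the free place at the right; origin: centre of the underside; bystander. Behind it stands a press whose black lever grip leans towards the robot, its end at about x = 0.62, y = -0.22, 0.38 to 0.44 m up: keep the wrist clear of it
- glue_stick: standing glue stick, 26 mm across, 90 mm high, left of the far end of the rack; bystander
- eraser: eraser 43 x 19 x 12 mm, left of the near end of the rack; bystander

How it is judged:
On the way, in this order (a step that is already met when the one before it is completed fails the run):
1. the mug is lifted clear off the stamping block in the gripper (z of mug in the frame of stamping_block above 0.033 m and contact force between mug and the fingers above 0.5 N and contact force between mug and stamping_block below 0.05 N), for 0.1 s.
2. the mug stands upright and released on the table, close by on the right of the block (height (world z) of mug between -0.006 and 0.006 m and angle between mug's own z axis and vertical below 0.08 rad and horizontal distance between mug_centre and stamping_block below 0.32 m and contact force between mug and the arm below 0.05 N and contact force between mug and the fingers below 0.05 N and contact force between mug and stamping_block below 0.05 N and linear speed of mug below 0.03 m/s and y of mug_centre in the frame of stamping_block below -0.07 m), for 0.2 s.
3. the large stamp is carried over the ink rack, clear above the bottles (y of large_stamp in the frame of ink_rack between -0.03 and 0.03 m and x of large_stamp in the frame of ink_rack between -0.12 and 0.12 m and height (world z) of large_stamp above 0.07 m and contact force between large_stamp and the fingers above 0.5 N), for 0.02 s.
At the end, for the whole second after the job is handed in: Large stamp still in the gripper, level, 3 to 20 mm above the card, within 6 mm of the square's centre and 0.13 rad of its sides (any quarter turn), not touching; mug upright and released on the table right of the block, axis within 32 cm of its centre; all else moved under 3 cm (all of step 2 and horizontal distance between large_stamp and print_square below 0.006 m and z of large_stamp in the frame of print_square between 0.003 and 0.02 m and angle between large_stamp's own z axis and vertical below 0.1 rad and (angle between the x axis of large_stamp and the x axis of stamping_block, either way round below 0.13 rad or angle between the x axis of large_stamp and the y axis of stamping_block, either way round below 0.13 rad) and contact force between large_stamp and the fingers above 0.5 N and contact force between large_stamp and stamping_block below 0.02 N and linear speed of large_stamp below 0.02 m/s and distance of each of medium_stamp, small_stamp, ink_bottle_1, ink_bottle_2, ink_bottle_3, ink_pad, glue_stick, eraser from where it was at the start of the episode below 0.03 m); the arm keeps its last pose, push and grip.
It fails at once if the stamp touches the card or the block (contact force between large_stamp and stamping_block above 0.3 N).
It fails at once if the mug is tipped far over (angle between mug's own z axis and vertical above 0.6 rad).
It fails at once if the mug is dropped (contact force between mug and the fingers below 0.01 N and linear speed of mug above 0.5 m/s).
It fails at once if a bystander is shoved or knocked over (distance of any of medium_stamp, small_stamp, ink_bottle_1, ink_bottle_2, ink_bottle_3, ink_pad, glue_stick, eraser from where it was at the start of the episode above 0.03 m or angle between any of medium_stamp, small_stamp, ink_bottle_1, ink_bottle_2, ink_bottle_3, ink_pad, glue_stick, eraser's own z axis and vertical above 0.5 rad).
It also fails if it takes over 64 s, if anything falls off the work surface, if the arm or the gripper's body presses on something with over 40 N, if the wrist force passes 120 N, or if a joint passes its speed limit or range.

ROBOT

A 6-joint arm with a two-finger parallel gripper is mounted at the origin on a cart in front of the work surface, level with it; the furniture and walls round the work are solid. World frame = base frame: x ahead of the robot, y to its left, z up, the work surface at z = 0. Lengths are in m, angles in rad, forces in N, time in s.
With the tool pointing down it reaches from about 0.325 to 0.775 m from the base axis. Payload 5.5 kg.
Tool frame: the origin (TCP) lies between the finger pads; the fingertips stand 8 mm ahead of it and the grasp point (between the pads) lies 11 mm behind it (manip.tcp_to_tips is the distance from the TCP to the fingertips, in m); z points along the fingers, y is the line along which they close (so a half turn about z gives the same grasp; the last joint's range is limited). The gripper opens to 88 mm and grips with 3 to 60 N. Pads are 20 mm wide; open, the fingers measure 115 mm over their backs; the gripper's body (75 mm by 178 mm) begins 61 mm behind the grasp point.
Start: joints at [-1.391, 0.091, 1.231, -0, 1.82, -0.057], TCP at [0.141, -0.583, 0.231] pointing down, gripper open.
Joint ranges: [-2.87, 2.87], [-0.86, 2.18], [0.17, 2.46], [-1.51, 4.65], [0.06, 2.69], [-2.65, 2.65]. Speed limits (rad/s): [2.57, 2.57, 3.01, 3.14, 3.14, 3.14].

INTERFACE

Orientations are given as a unit quaternion [w, x, y, z].
In Python, from bench import manip, optics, eoat gives the robot as it stands (manip), with the cameras (optics) and the gripper (eoat). Calls block until the motion is done:
- manip.move_to(position, orientation): joint-space move of the TCP to a pose.
- manip.move_l(position, speed=0.15, orientation=None): straight line of the TCP; orientation=None keeps the orientation; speed is the mean speed in m/s.
- manip.movej(angles): joint-space move.
- eoat.gripper_open() and eoat.close(): open the fingers fully, or close them until they stop; the grip force is fixed at half the most.
- manip.hold(seconds).
- manip.inverse_kinematics(position, orientation): joint angles nearest the present ones, or None.
- manip.state(): the state.
- optics.get_image(name): name is "scene" or "top" or "wrist"; returns a dict with "frame" (400x640x3 uint8, blue, green, red), "depth" (400x640 float32, m along the optical axis (not along the pixel's ray), 0 where there is no reading), "camera_matrix" (3x3 intrinsics, pixels), "k1" (the pictures are not rectified: a ray, as slopes to the right and down, at radius r is drawn at 1 + k1 r^2 times it, then the intrinsics apply), "view" (4x4, takes a point from world to camera coordinates). Camera axes: x right, y up, looking along -z (the intrinsics and any distortion apply to the point x, -y, -z); pixel columns grow to the right and rows downward; lengths in m; the calibration is good to about 2 mm. A picture is of the moment at which its call begins.
A pose or a line that the arm cannot do raises manip.IKError and nothing moves.
- manip.job_done(): hands the job in; it is judged then, once.
The state is a dict: "time": time; "joint_pos": joint angles; "dq": joint speeds; "joint_torque": joint torques, N m; "ee_pos": TCP position; "ee_rot": TCP orientation; "ft_force": force on the tool from outside, world axes, zero at the start; "moment": the same for the moment, N m; "finger_gap": finger opening in m; "finger_force": force on a finger pad.
Only numpy, scipy, OpenCV 4.12 (cv2) and the standard library are available. Lean on these libraries where they do the work, as an engineer would, in place of code of your own. Each camera call takes 0.05 s, during which the arm holds its last target. There are 200 camera calls.

## Working session

There is one attempt and no reset: what is moved stays moved. The work goes in short steps, each a Python script; the robot and the scene stay as the last script left them, time stands still between calls to the robot, and variables do not carry over. Pictures are saved under pics/ and viewed, at most 10 in all, crops included, and the job is handed in when it is done.

```bash
ls; mkdir -p pics
cat > h.py <<'E'
import numpy as np, cv2
from bench import manip, optics, eoat
def grab(n):
    im=optics.get_image(n); np.savez(f'{n}.npz',**{k:np.array(v) for k,v in im.items()}); return im
def load(n): return dict(np.load(f'{n}.npz'))
def cloud(im):
    K=im['camera_matrix'];V=im['view'];d=im['depth'];H,W=d.shape
    u,v=np.meshgrid(np.arange(W),np.arange(H))
    xd=np.stack([u,v],-1).reshape(-1,1,2).astype(np.float64)
    n=cv2.undistortPoints(xd,np.array(K,float),np.array([float(im['k1']),0,0,0])).reshape(H,W,2)
    P=np.stack([n[...,0]*d,-n[...,1]*d,-d],-1)
    R=V[:3,:3];t=V[:3,3]
    return (P-t)@R
def onplane(im,pts,z):
    K=im['camera_matrix'];V=im['view']
    n=cv2.undistortPoints(np.array(pts,float).reshape(-1,1,2),np.array(K,float),np.array([float(im['k1']),0,0,0])).reshape(-1,2)
    R=V[:3,:3];c=-R.T@V[:3,3]
    r=np.c_[n[:,0],-n[:,1],-np.ones(len(n))]@R
    return c+r*((z-c[2])/r[:,2])[:,None]
E
python3 - <<'E'
from h import *
for n in ('top','scene'):
    im=grab(n); cv2.imwrite(f'pics/{n}0.png',im['frame']); print(n,im['k1'],im['camera_matrix'][0,0],-im['view'][:3,:3].T@im['view'][:3,3])
print(manip.state(),manip.tcp_to_tips)
E
```

```text
bench.py
pics
top -0.020139688640384443 364.86840729110116 [0.36927774 0.10667501 0.97614986]
scene -0.005294291004252161 492.52133582265935 [-0.24226083  0.77366065  0.73850585]
{'time': 0.1, 'joint_pos': array([-1.39070193e+00,  9.17758375e-02,  1.23176292e+00, -7.63587658e-06,
        1.81977097e+00, -5.67255694e-02]), 'dq': array([ 7.63406379e-04, -4.40951440e-03, -2.41399279e-03, -8.22062834e-04,
        3.39232008e-05, -9.36078141e-04]), 'joint_torque': array([ 1.51360058e-03, -4.47857881e+01, -4.07569778e+01,  6.98904321e-02,
        2.83609482e-02, -9.90275066e-05]), 'ee_pos': array([ 0.1407047 , -0.58301784,  0.22962599]), 'ee_rot': array([-8.56675859e-04,  9.92997470e-01,  1.18132501e-01, -5.66187473e-05]), 'ft_force': array([-1.27575478,  0.42121104, -0.8075407 ]), 'moment': array([ 0.05530834,  0.0250057 , -0.00206838]), 'finger_force': 0.0, 'finger_gap': 0.0876295163821476} 0.008
```

View pics/top0.png

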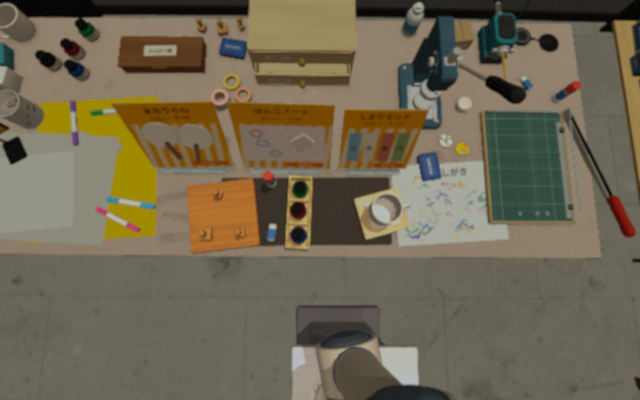

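View pics/scene0.png

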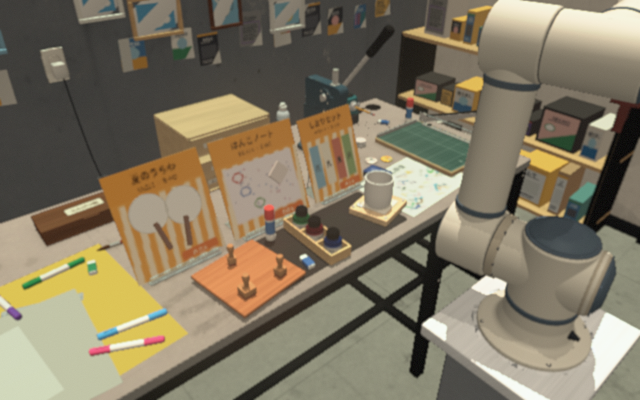

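The top view shows the board with three stamps (~(207,233), (240,233), (218,196)), the rack at (298,212), the mug at (383,210) with its handle to the right, and the press lever at (505,90). I'll enlarge it.

Run:
```python
from h import *
im=load('top'); c=im['frame']
a=cv2.resize(c[160:260,180:330],None,fx=5.3,fy=5.3,interpolation=cv2.INTER_CUBIC)
b=cv2.resize(c[160:250,345:445],None,fx=6,fy=6,interpolation=cv2.INTER_CUBIC)
cv2.imwrite('pics/t1.png',a);cv2.imwrite('pics/t2.png',b)
P=cloud(im)
# mug rim
z=P[...,2]; 
def rep(m,name):
    q=P[m]; print(name,len(q),q.mean(0).round(4) if len(q) else '', q.min(0).round(3),q.max(0).round(3))
box=lambda u0,u1,v0,v1:(np.indices(z.shape)[1]>=u0)&(np.indices(z.shape)[1]<u1)&(np.indices(z.shape)[0]>=v0)&(np.indices(z.shape)[0]<v1)
m=box(360,420,180,235)&(z>.092)
rep(m,'rim')
pts=P[m][:,:2]
(cx,cy),(w,h_),_=cv2.fitEllipse(pts.astype(np.float32)*1000); print('rim ell',cx,cy,w,h_)
rep(box(400,425,190,225)&(z>.06),'handle')
for n,(u0,u1,v0,v1) in {'s207':(195,215,220,245),'s240':(230,250,222,245),'s218':(208,230,185,205)}.items():
    rep(box(u0,u1,v0,v1)&(z>.03)&(z<.12),n)
m=box(280,320,170,255)&(z>.055)&(z<.09); rep(m,'bottles')
rep(box(395,445,105,160)&(z>.2),'press')
```

```text
rim 200 [ 0.4867 -0.0625  0.1433] [ 0.369 -0.116  0.092] [0.53  0.107 0.976]
rim ell 456.9397277832031 -17.256263732910156 73.06038665771484 250.7409210205078
handle 77 [ 0.4914 -0.1035  0.1268] [ 0.369 -0.135  0.067] [0.513 0.107 0.976]
s207 137 [0.433  0.3845 0.0473] [0.421 0.372 0.03 ] [0.449 0.403 0.072]
s240 84 [0.4341 0.2953 0.0514] [0.424 0.286 0.031] [0.447 0.307 0.072]
s218 71 [0.5333 0.357  0.0537] [0.525 0.35  0.03 ] [0.544 0.368 0.072]
bottles 360 [0.4905 0.147  0.0679] [0.416 0.13  0.055] [0.563 0.165 0.073]
press 295 [ 0.6812 -0.1006  0.2362] [ 0.369 -0.144  0.2  ] [0.697 0.107 0.976]
```

View pics/t1.png

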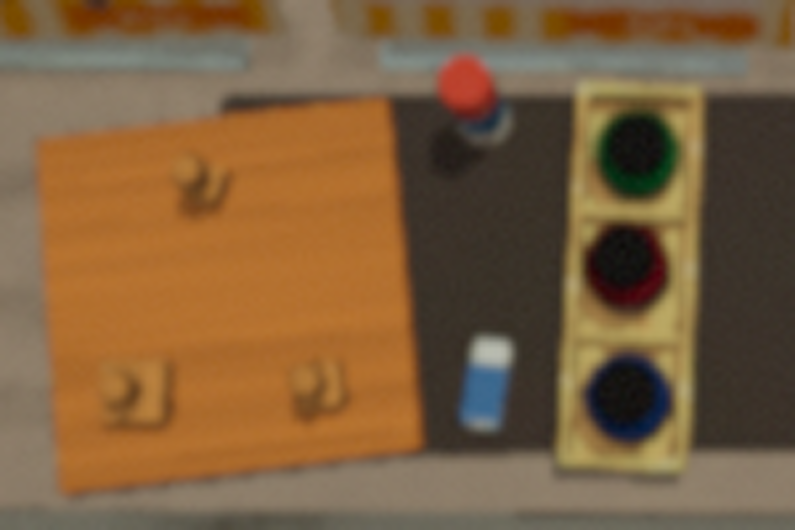

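View pics/t2.png

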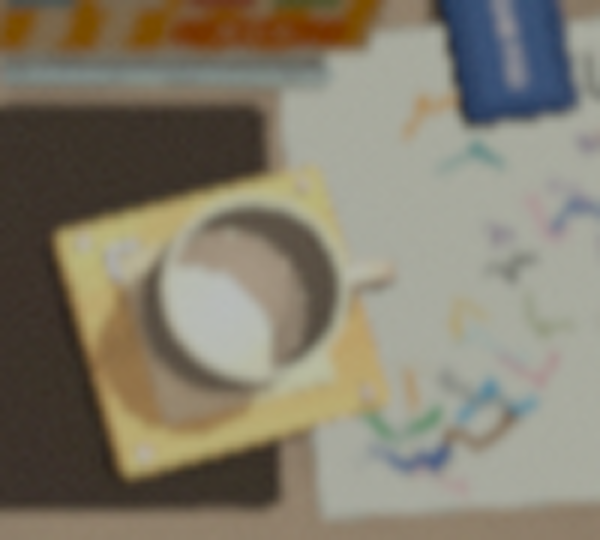

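The left-near stamp is the large one (foot corners at about (108,362), (165,358), (168,424) and (105,425) in crop t1). In crop t2 the block's corners are (55,232), (322,168), (385,405) and (125,480). The mug rim is centred at about (255,294), with its handle towards (395,272).

Run:
```python
from h import *
im=load('top'); P=cloud(im); z=P[...,2]
U=lambda pts,f,u0,v0:[(u0+(a+.5)/f-.5,v0+(b+.5)/f-.5) for a,b in pts]
B=onplane(im,U([(55,232),(322,168),(385,405),(125,480)],6,345,160),.02)
print('block',B.round(4)[:,:2],B.mean(0))
for i,j in((0,1),(3,2),(0,3),(1,2)):
    d=B[j]-B[i]; print(np.linalg.norm(d),np.degrees(np.arctan2(d[1],d[0])))
R=onplane(im,U([(158,294),(352,294),(255,203),(255,385)],6,345,160),.1015);print('rim',R.round(4))
H=onplane(im,U([(397,270),(348,288)],6,345,160),.09);print('hand',H.round(4))
vv,uu=np.indices(z.shape)
m=(uu>355)&(uu<425)&(vv>180)&(vv<240)&(z>.09)&(z<.11)
q=P[m];print('rim cloud',q[:,:2].min(0),q[:,:2].max(0))
m=(uu>398)&(uu<420)&(vv>190)&(vv<225)&(z>.06)&(z<.1);print('handle cloud',P[m].round(3)[:40].tolist())
S=onplane(im,U([(108,362),(165,358),(168,424),(105,425)],5.3,180,160),.038);print('stamp foot',S.round(4)[:,:2],S.mean(0))
m=(uu>195)&(uu<215)&(vv>220)&(vv<245);print('stamp top',P[m&(z>.064)&(z<.08)].mean(0), 'foot',P[m&(z>.032)&(z<.043)].min(0),P[m&(z>.032)&(z<.043)].max(0))
A=onplane(im,U([(38,142),(388,97),(424,450),(65,493)],5.3,180,160),.018);print('board',A.round(4)[:,:2],A.mean(0))
# obstacles: signs / tall things
for y0 in np.arange(-.3,.45,.05):
    m=(P[...,1]>y0)&(P[...,1]<y0+.05)&(P[...,0]<.75)&(P[...,0]>.5)&(z<.5)
    print(round(y0,2),[round(float(P[m&(z>h)][:,0].min()),3) if (m&(z>h)).any() else None for h in(.1,.13,.16,.2,.3)])
```

```text
block [[ 0.5298  0.0016]
 [ 0.5597 -0.1181]
 [ 0.454  -0.1425]
 [ 0.4206 -0.0277]] [ 0.49104284 -0.07165625  0.02      ]
0.12344087144276022 -75.98231320322266
0.11955434367092664 -73.79888582097595
0.11302332068221194 -164.97148704384222
0.10846892095310678 -167.02795973979246
rim [[ 0.4911 -0.0308  0.1015]
 [ 0.4916 -0.1095  0.1015]
 [ 0.5287 -0.0711  0.1015]
 [ 0.4545 -0.0691  0.1015]]
hand [[ 0.5033 -0.1312  0.09  ]
 [ 0.4957 -0.1108  0.09  ]]
rim cloud [ 0.45618596 -0.11945733] [ 0.53024081 -0.03331652]
handle cloud [[0.511, -0.101, 0.098], [0.509, -0.101, 0.095], [0.508, -0.102, 0.1], [0.508, -0.105, 0.099], [0.507, -0.103, 0.089], [0.506, -0.102, 0.1], [0.505, -0.103, 0.087], [0.504, -0.104, 0.095], [0.503, -0.107, 0.099], [0.505, -0.112, 0.09], [0.505, -0.115, 0.089], [0.505, -0.117, 0.091], [0.505, -0.119, 0.09], [0.505, -0.122, 0.088], [0.506, -0.127, 0.081], [0.506, -0.129, 0.08], [0.507, -0.134, 0.073], [0.503, -0.104, 0.084], [0.502, -0.105, 0.09], [0.501, -0.105, 0.099], [0.501, -0.111, 0.095], [0.502, -0.115, 0.089], [0.502, -0.117, 0.091], [0.502, -0.119, 0.091], [0.5
[... 599 characters left out ...]
5213]
board [[0.5588 0.4479]
 [0.5835 0.2722]
 [0.4062 0.248 ]
 [0.3839 0.4229]] [0.48310602 0.34776061 0.018     ]
-0.3 [None, None, None, None, None]
-0.25 [0.623, 0.623, 0.623, 0.623, 0.623]
-0.2 [None, None, None, None, None]
-0.15 [0.5, 0.659, 0.67, 0.685, None]
-0.1 [0.513, 0.658, 0.669, 0.685, None]
-0.05 [0.502, 0.657, 0.669, 0.683, None]
-0.0 [0.648, 0.657, 0.668, 0.682, None]
0.05 [0.645, 0.657, 0.667, 0.682, None]
0.1 [0.636, 0.647, 0.669, 0.683, None]
0.15 [0.64, 0.646, 0.669, 0.683, None]
0.2 [0.648, 0.659, 0.67, 0.685, None]
0.25 [0.649, 0.66, 0.671, 0.685, None]
0.3 [0.65, 0.661, 0.672, 0.687, None]
0.35 [0.641, 0.656, 0.665, 0.685, None]
0.4 [0.637, 0.655, 0.665, 0.685, None]
```

```bash
cat >> h.py <<'E'
def quat(th):
    "tool down, tool y at world angle th"
    from scipy.spatial.transform import Rotation as Ro
    y=np.array([np.cos(th),np.sin(th),0]);z=np.array([0,0,-1.]);x=np.cross(y,z)
    q=Ro.from_matrix(np.c_[x,y,z]).as_quat(); return q[[3,0,1,2]]
def bestth(p,th):
    c=[(abs(manip.inverse_kinematics(p,quat(t))[5]),t) for t in (th,th+np.pi)if manip.inverse_kinematics(p,quat(t)) is not None]
    return min(c)[1]
def st():
    s=manip.state(); print('t',s['time'],'tcp',s['ee_pos'].round(4),'q',s['joint_pos'].round(2),'gap',round(s['finger_gap'],4),'ff',round(s['finger_force'],2),'F',s['ft_force'].round(2))
E
python3 - <<'E'
from h import *
manip.move_l([.12,-.43,.25],speed=.3)
p=[.5022,-.1251,.19]; th=bestth(p,np.radians(11)); print(np.degrees(th))
manip.move_to(p,quat(th)); st()
im=grab('wrist'); cv2.imwrite('pics/w1.png',im['frame'])
P=cloud(im); z=P[...,2]
m=(z>.084)&(z<.098)&(P[...,1]<-.114)&(P[...,1]>-.15)&(abs(P[...,0]-.5)<.04); q=P[m]; print(len(q))
for a in np.arange(-.114,-.145,-.004):
    k=q[(q[:,1]<=a)&(q[:,1]>a-.004)]
    if len(k): print(round(a-.002,3),k[:,0].min().round(4),k[:,0].max().round(4),k[:,2].mean().round(4))
E
```

```text
11.0
t 2.5583 tcp [ 0.5021 -0.126   0.1901] q [-0.31 -0.14  1.53 -0.    1.75 -0.5 ] gap 0.0876 ff 0.0 F [-0.13 -0.02 -0.28]
176
-0.116 0.4955 0.5057 0.0913
-0.12 0.4963 0.5061 0.09
-0.124 0.497 0.5063 0.0884
-0.128 0.4987 0.5065 0.0861
-0.132 0.5011 0.5032 0.0842
```

View pics/w1.png

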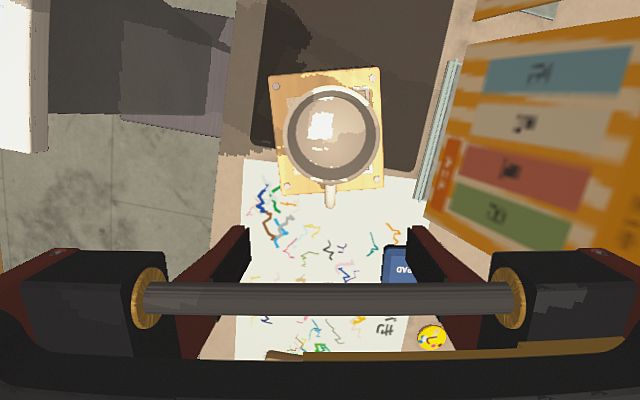

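The wrist view shows the handle at (331,195), centred between the fingers and in line with them, so I'll grip it.

Run:
```python
from h import *
manip.move_l([.5019,-.1255,.0725],speed=.12); eoat.close(); st()
manip.move_l([.5019,-.1255,.135],speed=.06); manip.hold(.2); st()
im=grab('wrist'); cv2.imwrite('pics/w2.png',im['frame'])
im=grab('scene'); cv2.imwrite('pics/s2.png',cv2.resize(im['frame'][120:270,300:500],None,fx=3.5,fy=3.5))
```

```text
t 4.9333 tcp [ 0.502  -0.1254  0.0726] q [-0.31 -0.11  1.71  0.    1.54 -0.5 ] gap 0.0088 ff 29.98 F [1.05 0.37 0.04]
t 6.325 tcp [ 0.5017 -0.1254  0.1346] q [-0.31 -0.13  1.62 -0.    1.65 -0.5 ] gap 0.0089 ff 29.95 F [-0.48  0.22 -3.68]
```

View pics/s2.png

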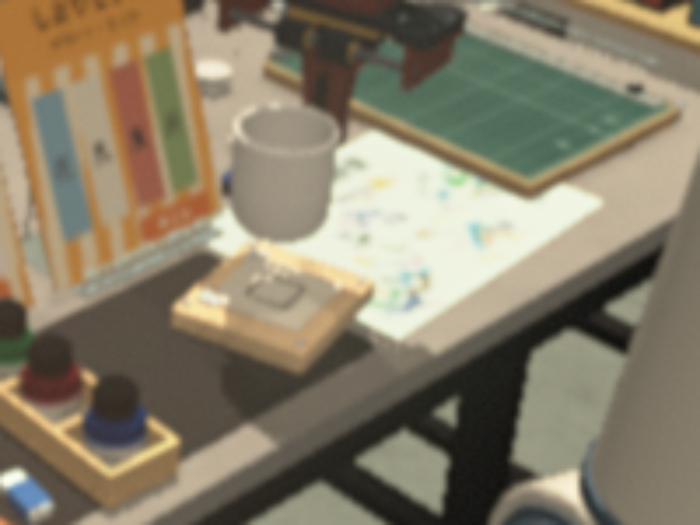

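The mug is lifted, roughly upright, and the printed square shows on the card at (275,292). Next I'll set the mug down.

Run:
```python
from h import *
x,y=.5017-.0315,-.1254-.165
manip.move_l([x,y,.134],speed=.12); manip.move_l([x,y,.06],speed=.08); st()
z=.06
while manip.state()['ft_force'][2]<-.8 and z>.046:
    z-=.002; manip.move_l([x,y,z],speed=.03)
st(); eoat.gripper_open(); manip.hold(.2); st()
manip.move_l([x,y,.2],speed=.15)
th=bestth([.42,.1,.3],0)
manip.move_to([.40,.05,.32],quat(th)); st()
im=grab('top'); c=im['frame']
cv2.imwrite('pics/t3.png',np.vstack([cv2.resize(c[180:250,345:465],None,fx=5,fy=5,interpolation=cv2.INTER_CUBIC)]))
im=grab('wrist'); cv2.imwrite('pics/w3.png',im['frame'])
```

```text
t 9.05 tcp [ 0.4706 -0.2907  0.0608] q [-0.61 -0.    1.63  0.    1.51 -0.81] gap 0.0087 ff 29.95 F [-0.35 -0.85 -2.79]
t 10.3 tcp [ 0.4708 -0.2908  0.0511] q [-0.61  0.    1.64  0.    1.5  -0.81] gap 0.0088 ff 29.98 F [ 0.96 -1.47  2.16]
t 11.7667 tcp [ 0.4702 -0.2904  0.05  ] q [-0.61  0.01  1.64  0.    1.5  -0.81] gap 0.088 ff 0.0 F [-0.15  0.2   0.83]
t 14.2917 tcp [0.4002 0.0495 0.3193] q [ 0.04 -0.39  1.51 -0.    2.03  0.04] gap 0.088 ff 0.0 F [0.1  0.08 0.14]
```

View pics/t3.png

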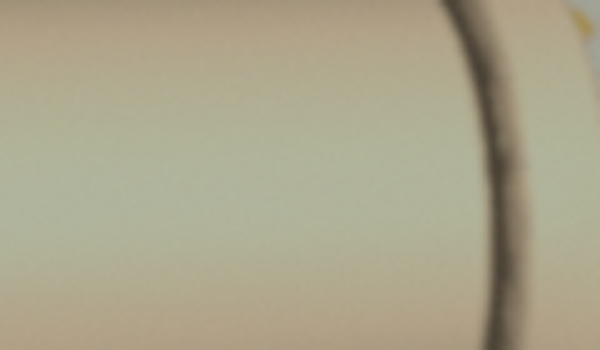

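The arm hides the block from the top camera. I'll move on to the stamp and look at it with the wrist camera, taking a new top view as well.

Run:
```python
from h import *
p=[.433,.315,.20]; th=bestth(p,np.radians(3)); print(np.degrees(th))
manip.move_to(p,quat(th)); st(); manip.hold(.2)
im=grab('top'); c=im['frame']
a=cv2.resize(c[170:250,345:445],None,fx=5,fy=5,interpolation=cv2.INTER_CUBIC)
im=grab('wrist'); cv2.imwrite('pics/w4.png',im['frame'])
f=im['frame']; pt=np.array([.433,.385,.03])
q=im['view']@np.r_[pt,1]; n=np.array([q[0]/-q[2],-q[1]/-q[2]]); n*=1+im['k1']*n@n
u,v=(im['camera_matrix']@np.r_[n,1])[:2]; print(u,v)
u,v=int(u),int(v); u0,v0=max(0,u-38),max(0,v-50); print(u0,v0)
b=cv2.resize(f[v0:v0+100,u0:u0+75],None,fx=4,fy=4,interpolation=cv2.INTER_CUBIC)
b=b[:400]
o=np.zeros((400,a.shape[1]+b.shape[1],3),np.uint8); o[:a.shape[0],:a.shape[1]]=a; o[:b.shape[0],a.shape[1]:]=b
cv2.imwrite('pics/c4.png',o)
```

```text
3.0000000000000004
t 15.5167 tcp [0.4336 0.3142 0.2009] q [ 0.56 -0.09  1.46 -0.    1.77  0.51] gap 0.0879 ff 0.0 F [-0.22 -0.16 -0.03]
331.3691041442628 115.62207318454492
293 65
```

View pics/c4.png

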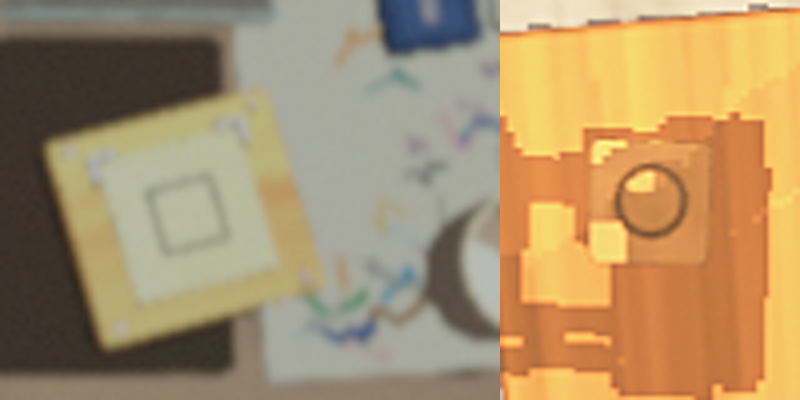

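In c4 the square's corners are at about (147,188), (213,175), (229,239) and (167,254), and the mug stands to the right of the block. In the wrist crop the stamp foot's corners are at (593,142), (710,145), (707,264) and (590,262), with the knob at (651,201).

Run:
```python
from h import *
U=lambda pts,f,u0,v0:[(u0+(a+.5)/f-.5,v0+(b+.5)/f-.5) for a,b in pts]
def sq(n,Q):
    e=[Q[(i+1)%4]-Q[i] for i in range(4)]
    print(n,Q.mean(0).round(4),[round(float(np.linalg.norm(v)),4) for v in e],[round(float((np.degrees(np.arctan2(v[1],v[0]))+45)%90-45),1) for v in e])
t=load('top'); w=load('wrist')
sq('square',onplane(t,U([(147,188),(213,175),(229,239),(167,254)],5,345,170),.0215))
sq('card',onplane(t,U([(103,158),(240,131),(278,270),(144,305)],5,345,170),.0215))
sq('block',onplane(t,U([(43,142),(266,88),(325,285),(103,351)],5,345,170),.02))
sq('foot',onplane(w,U([(93,142),(210,145),(207,264),(90,262)],4,293,65),.038))
print(onplane(w,U([(151,201)],4,293,65),.065))
# square by subpixel: dark line pixels of the upsampled card, min-area rect
c=cv2.resize(t['frame'][170:250,345:445],None,fx=5,fy=5,interpolation=cv2.INTER_CUBIC); g=cv2.cvtColor(c,cv2.COLOR_BGR2GRAY).astype(int)
m=np.zeros(g.shape,np.uint8); cv2.fillConvexPoly(m,np.array([(130,170),(230,155),(255,255),(155,275)]),1)
bg=np.median(g[m>0]); d=((bg-g)>25)&(m>0); v,u=np.nonzero(d)
r=cv2.minAreaRect(np.c_[u,v].astype(np.float32)); print(r)
sq('square2',onplane(t,U(cv2.boxPoints(r),5,345,170),.0215))
P=cloud(t); k=(P[...,2]>.07)&(P[...,2]<.09)&(P[...,1]<-.17)&(P[...,1]>-.32)&(abs(P[...,0]-.46)<.07); q=P[k]; print('mug',q.min(0),q.max(0))
```

```text
square [ 0.4923 -0.0736  0.0215] [0.036, 0.0349, 0.034, 0.0363] [11.6, 12.5, 13.9, 15.7]
card [ 0.4915 -0.0748  0.0215] [0.0749, 0.0762, 0.0735, 0.0804] [11.6, 13.6, 14.8, 14.6]
block [ 0.4916 -0.0714  0.02  ] [0.1238, 0.1091, 0.1228, 0.1144] [14.2, 14.8, 16.7, 15.3]
foot [0.4317 0.3849 0.038 ] [0.0288, 0.0288, 0.0294, 0.0291] [1.5, 2.1, 1.9, 0.9]
[[0.43167297 0.38518847 0.065     ]]
((171.75437927246094, 206.98974609375), (54.278900146484375, 73.66119384765625), 41.56637191772461)
square2 [ 0.496  -0.0645  0.0215] [0.0398, 0.0285, 0.0397, 0.0283] [-41.9, -42.2, -42.1, -41.9]
mug [ 0.42537401 -0.28447394  0.07006041] [ 0.49730523 -0.19817807  0.08463894]
```

Run:
```python
from h import *
th=np.radians(1.6); q=quat(th); x,y=.432,.385
manip.move_l([x,y,.15],speed=.15,orientation=q); manip.move_l([x,y,.0495],speed=.1); st()
eoat.close(); st()
manip.move_l([x,y,.2],speed=.12); st()
manip.move_l([.470,.147,.2],speed=.15)
manip.move_l([.492,-.074,.2],speed=.15,orientation=quat(np.radians(14.3)))
manip.move_l([.492,-.074,.085],speed=.08); manip.hold(.3); st()
for n in('wrist','scene','top'): im=grab(n); cv2.imwrite(f'pics/{n}5.png',im['frame'])
w=load('wrist')['frame']; s=load('scene')['frame']
# project target for crop centres
def pr(im,pt):
    q=im['view']@np.r_[pt,1]; n=np.array([q[0]/-q[2],-q[1]/-q[2]]); n*=1+im['k1']*n@n; return (im['camera_matrix']@np.r_[n,1])[:2]
o=[]
for n,f in(('wrist',4),('scene',6)):
    im=load(n); u,v=pr(im,[.492,-.074,.04]); h=int(200/f)
    u0=int(np.clip(u-h,0,640-2*h));v0=int(np.clip(v-h,0,400-2*h)); print(n,u,v,u0,v0)
    k=cv2.resize(im['frame'][v0:v0+2*h,u0:u0+2*h],None,fx=f,fy=f,interpolation=cv2.INTER_CUBIC); o.append(cv2.copyMakeBorder(k,0,400-k.shape[0],0,400-k.shape[1],cv2.BORDER_CONSTANT))
cv2.imwrite('pics/c5.png',np.hstack(o))
```

```text
t 17.7 tcp [0.4325 0.3854 0.0505] q [ 0.67  0.07  1.57 -0.    1.5   0.64] gap 0.0876 ff 0.0 F [-0.65 -0.66  0.69]
t 18.825 tcp [0.432  0.385  0.0495] q [0.67 0.07 1.57 0.   1.5  0.64] gap 0.015 ff 30.0 F [-0.06  0.3   0.07]
t 20.2333 tcp [0.4317 0.3848 0.1988] q [ 0.67  0.03  1.35 -0.    1.76  0.64] gap 0.0144 ff 30.0 F [-0.15 -1.56 -0.01]
t 25.5083 tcp [ 0.4921 -0.074   0.0852] q [-0.22 -0.17  1.74 -0.    1.57 -0.47] gap 0.0154 ff 30.0 F [-0.54  0.22  0.18]
wrist 329.1156161530772 220.99943884394446 279 170
scene 379.2337152751578 196.63297516440315 346 163
```

View pics/c5.png

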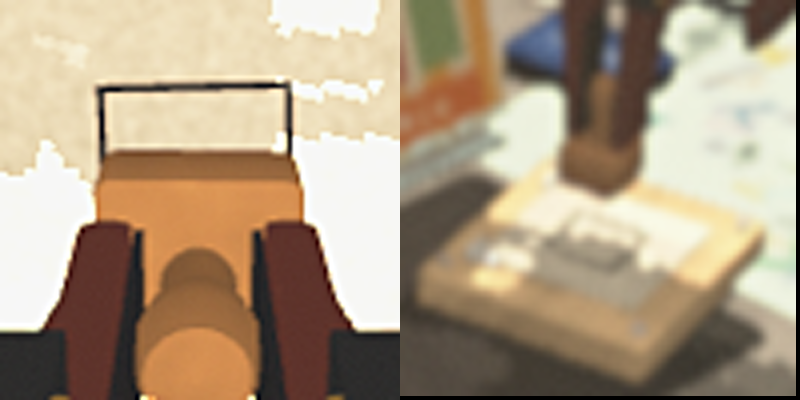

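In the wrist crop the square's far corners are at (99,87) and (290,84). The foot's lower far edge runs (105,153)–(293,151) and its upper edge (98,182)–(299,179). Sides look parallel; I'll compute the remaining offset.

Run:
```python
from h import *
w=load('wrist'); tcp=np.array([.492,-.074])
U=lambda pts,f,u0,v0:[(u0+(a+.5)/f-.5,v0+(b+.5)/f-.5) for a,b in pts]
n=np.array([-np.sin(np.radians(14.3)),np.cos(np.radians(14.3))])
for name,p,z,off in(('sq',[(99,87),(290,84)],.0215,.017),('foot bottom',[(105,153),(293,151)],.054,.015),('foot top',[(98,182),(299,179)],.074,.015)):
    Q=onplane(w,U(p,4,279,170),z); d=(Q[1]-Q[0])[:2]
    print(name,Q[:,:2].round(4),'len',np.linalg.norm(d).round(4),'ang',np.degrees(np.arctan2(d[1],d[0])).round(2),'centre',(Q.mean(0)[:2]-n*off).round(4))
```

```text
sq [[ 0.4699 -0.0627]
 [ 0.5033 -0.0537]] len 0.0346 ang 15.19 centre [ 0.4908 -0.0747]
foot bottom [[ 0.474  -0.0648]
 [ 0.5024 -0.0573]] len 0.0294 ang 14.9 centre [ 0.4919 -0.0756]
foot top [[ 0.4741 -0.0632]
 [ 0.5013 -0.0558]] len 0.0282 ang 15.17 centre [ 0.4914 -0.0741]
```

The stamp and square agree to about 1 mm and 0.3°. I'll descend to the final height and check.

Run:
```python
from h import *
manip.move_l([.4912,-.0738,.0635],speed=.03); manip.hold(.6); st()
w=grab('wrist'); s=grab('scene')
a=cv2.resize(w['frame'][170:270,279:379],None,fx=4,fy=4,interpolation=cv2.INTER_CUBIC)
b=cv2.resize(s['frame'][140:240,340:440],None,fx=4,fy=4,interpolation=cv2.INTER_CUBIC)
cv2.imwrite('pics/c6.png',np.hstack([a,b]))
```

```text
t 27.125 tcp [ 0.4912 -0.0738  0.0635] q [-0.22 -0.16  1.77  0.    1.53 -0.47] gap 0.0148 ff 30.0 F [-0.76  0.48 -0.35]
```

View pics/c6.png

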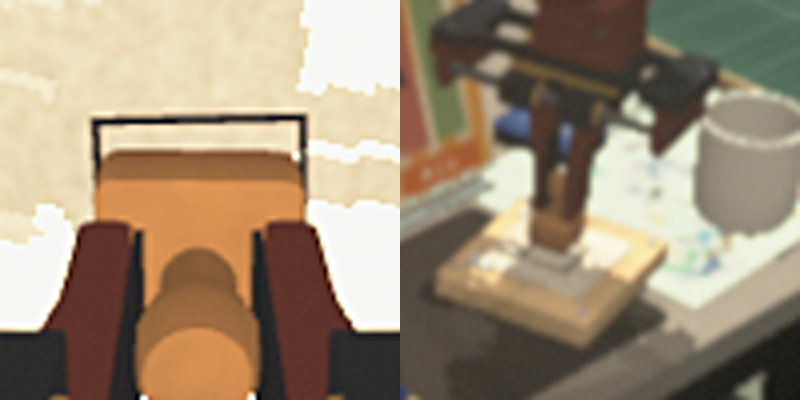

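The stamp is centred in the square: outline corners at (94,120) and (305,116), foot edge (104,152)–(296,151), parallel and not touching. The mug stands upright at the right, so I'm handing in.

```bash
python3 -c "
from h import *
print(manip.job_done()); st()"
```

```text
the job is handed in; nothing more can be done
None
the job is handed in; nothing more can be done
```

I handed the job in at about 27 s, with no verdict shown: the mug stands upright and released to the right of the block, and the large stamp is held level about 10 mm above the printed square, centred to about 1 mm by my camera measurements.

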